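# Unclamp a moulded clip and show its mouth to the inspection camera

## Robot

A 6-joint arm with a two-finger parallel gripper is mounted at the origin on a cart in front of the work surface, level with it; the furniture and walls round the work are solid. World frame = base frame: x ahead of the robot, y to its left, z up, the work surface at z = 0. Lengths are in m, angles in rad, forces in N, time in s.
With the tool pointing down it reaches from about 0.3 to 0.85 m from the base axis. Payload 4.2 kg.
Tool frame: the origin (TCP) lies between the finger pads; the fingertips stand 11 mm ahead of it and the grasp point (between the pads) lies 8 mm behind it (bot.finger_overhang is the distance from the TCP to the fingertips, in m); z points along the fingers, y is the direction in which the jaws open and shut (so a half turn about z gives the same grasp; the last joint's range is limited). The gripper opens to 91 mm and grips with 3 to 60 N. Pads are 32 mm wide; open, the fingers measure 118 mm over their backs; the gripper's body (76 mm by 178 mm) begins 60 mm behind the grasp point.
Start: joints at [1.299, 0.32, 1.565, -0, 1.257, -0.02], TCP at [0.143, 0.557, 0.225] pointing down, gripper open.
Joint ranges: [-3.11, 3.11], [-0.84, 2.01], [0.21, 2.61], [-1.34, 4.49], [0.05, 2.63], [-2.56, 2.56]. Speed limits (rad/s): [2.57, 2.57, 3.14, 3.14, 3.14, 3.14].

## Interface

Orientations are given as a unit quaternion [x, y, z, w].
In Python, from station import bot gives the robot as it stands.
- The arm moves only by the tool play_rows, never from a script. Its argument "rows" is a list of rows, each an object of numbers: "dx", "dy", "dz": the shift along the tool's x, y, z in cm; "ax", "ay", "az": the turn, a rotation vector about the tool's x, y, z in units of 8 degrees (1.0 is 8 degrees); "hand": the finger opening in cm, from 0 to 9.12. In form: [{"dx": .., "dy": .., "dz": .., "ax": .., "ay": .., "az": .., "hand": ..}, ...]. A call has 1 to 5 rows; each row is the pose to reach, as a shift and turn from the pose commanded when the call began, along the tool's axes at that moment; what a row does not reach only later rows make up. A row lasts 1/8 s, in which the tool goes at most 62.5 mm and 10.7 degrees, less where a joint would pass 70% of its speed; a pose out of reach is approached as far as the arm can. A call with a gripper value outside its range is refused whole. The fingers move at their own pace and stop on an object; "squeeze" is the grip in N (left out, the last holds). Time passes only in rows, so rows that repeat a pose let the fingers close. It gives the time, the measured TCP pose, the force and the opening at its end, in the units of the state.
- bot.observe(): the state, without advancing time (a new reading comes with each control period).
- bot.read_camera(name): name is "side" or "top"; returns the picture (400x640x3 uint8, red, green, blue); there is no depth.
- bot.get_calibration(name): a dict with "fovy" (degrees; the focal length in pixels is half the picture's height over the tangent of half this angle, whatever the lens; pixels are square), "cx", "cy" (the principal point, pixels), "world_from_camera" (4x4, takes a point from camera to world coordinates). Camera axes: x right, y down, z forward; pixel columns grow to the right and rows downward; lengths in m; the calibration is good to about 2 mm. A picture is of the moment at which its call begins. get_calibration takes no time and is no camera call.
- bot.job_done(): hands the job in, once; it reports no verdict.
The state is a dict: "t": time; "joint_positions": joint angles; "qd": joint speeds; "effort": joint torques, N m; "ee_pos": TCP position; "eef_rot": TCP orientation; "contact_force": force on the tool from outside, world axes, zero at the start; "moment": the same for the moment, N m; "grip_width": finger opening in m.
Only numpy, scipy, OpenCV 4.12 (cv2) and the standard library are available. Lean on these libraries where they do the work, as an engineer would, in place of code of your own. Each camera call takes 0.05 s, during which the arm holds its last target.

## Task

The black clip in the fixture by the press needs a look at its mouth under the inspection camera. Swing the red handle of the toggle clamp back until the clamp is fully open and leave it open, then lift the clip out of its locating pins and hold it in the air for the camera: mouth towards the lens, right side up and square to the lens's tilted line of sight, the front of the mouth in the middle of the view 8 cm from the lens. Finish while you are still holding the clip there, motionless; do not touch the camera or its stand, and leave the other things on the bench where they are.

Things in the scene. Friction and masses are not known exactly. Their poses are not given: they have to be found in the camera images.
- fixture: Aluminium plate screwed to the bench, 190x88x12 mm. Origin on the bench under the nest (centre of the clip); x axis level, the way the clip's mouth points; z up. Plate from x=-136 to +54. The clip lies on a rest pad (top at z=26) between four 6 mm pins 39 high, at x +-25 near its two ends, so both long sides are free in the middle. Clamp bracket at x=-63..-134, 29 wide, 78 high. It does not move.
- clamp_handle (a joint): Handle of the toggle clamp, rad: 0 = clamped (handle upright, rubber-tipped arm down on the clip near its hinge end), 1.48 = end stop, fully open (handle laid back, away from the clip, almost level). A linkage lifts the arm with it to about 108 deg, so that it leans back from the nest, its tip 125 mm above the bench, 70 mm or more from the clip's centre. Takes 3 to 6 N at the grip and stays where it is left.
- handle_grip (a point): Middle of the red grip, 70 mm from the handle's pivot (125 mm above the bench when clamped). Grip 15 mm wide along the fixture's y axis, 16 mm thick, 56 mm long (34 to 90 mm from the pivot). It moves in an arc in the fixture's x-z plane towards the fixture's -x; closed fingers set against its clip side (its +x face) can push it back and down all the way; led by a pinch across y it lags some 0.2 rad.
- handle_pivot (a point): Axis of the handle, which runs along the fixture's y axis; 55 mm above the bench.
- clip_centre (a point): Centre of the black moulded clip in the nest: 67 mm long, 46 mm wide, 28 mm high, 26 g; centre 40 mm above the bench. Axes: -y = out of the mouth (the open end between its two jaws), x across its width, z up through its top. Grip it across the 46 mm at the middle of its length; one side is straight, the other gently curved, both upright; the gap between the jaws is solid to the gripper, it cannot be entered.
- clip_mouth (a point): Front of the clip's mouth, half-way up: 33 mm from clip_centre along the clip's -y. Same axes as clip_centre.
- camera_head: Inspection camera on a post (round foot 90 mm across, post top 330 mm): grey ribbed body, black lens, ring light 60 mm across. Looks down at 20 deg below level. Origin at the centre of the ring light's front (front of the lens), 230 mm above the bench; x axis = from the part into the lens (level part of it points to the post, tilted 20 deg up), y level, z square to both, upward. Fixed, must not be touched.
- view_point (a point): Where the front of the clip's mouth has to be: 80 mm in front of the lens on its line of sight, 203 mm above the bench. Axes as camera_head: the clip's -y must point along x, its z along z.
- camera_stand: Round foot of the camera's post, 90 mm across; origin at its centre on the bench, the camera looks to its -x. Fixed.
- spare_clip: Another black clip, 47x74x31 mm, lying on the bench to the left; not to be moved. Origin under its centre.
- gauge_block: Small steel gauge with two slots, 22x56x12 mm, on the bench; not to be moved. Origin under its centre.
- hex_key: Black hex key, 33x98x7 mm, on the bench to the right; not to be moved. Origin under its centre.
Not all that is in view belongs to the job. What is shaped like the part that bears clip_centre but orange is not meant.

How it is judged:
On the way, in this order (a step that is already met when the one before it is completed fails the run):
1. the clamp is open (handle joint beyond 1.1 rad) (value of joint clamp_handle above 1.1 rad), for 0.2 s.
2. the gripper has lifted the clip clear of the nest pins (centre over 75 mm above the fixture's underside) (z of clip_centre in the frame of fixture above 0.075 m and contact force between the fingers and clip above 0.5 N), for 0.2 s.
At the end, for the whole second after the job is handed in: The gripper alone holds the clip motionless, the front of its mouth within 20 mm of the point 80 mm before the lens, mouth to the lens, right side up, its length and its upright each within 12.6 deg (0.22 rad) of square to the lens; the clamp is still open (beyond 1.1 rad) (distance between clip_mouth and view_point below 0.02 m and x of clip_centre in the frame of camera_head below -0.095 m and angle between the y axis of clip_mouth and the x axis of view_point, either way round below 0.22 rad and angle between the z axis of clip_mouth and the z axis of view_point, either way round below 0.22 rad and angle between clip_mouth's own z axis and vertical below 1 rad and contact force between the fingers and clip above 0.5 N and contact force between clip and camera_stand below 0.2 N and contact force between clip and fixture below 0.2 N and linear speed of clip below 0.02 m/s and angular speed of clip below 0.2 rad/s and value of joint clamp_handle above 1.1 rad); the arm keeps its last pose, push and grip.
It fails at once if the camera or its stand is touched with more than 2 N (contact force between camera_stand and anything else above 2 N).
It fails at once if the spare clip, the gauge block or the hex key is moved by more than 15 mm (distance of any of spare_clip, gauge_block, hex_key from where it was at the start of the episode above 0.015 m).
It also fails if it takes over 48 s, if anything falls off the work surface, if the arm or the gripper's body presses on something with over 40 N, if the wrist force passes 120 N, or if a joint passes its speed limit or range.

## Working session

There is one attempt and no reset: what is moved stays moved. The work goes in short steps, Python scripts to look and compute and a tool call to move; the robot and the scene stay as the last step left them, time stands still between calls to the robot, and variables do not carry over. Pictures are saved under pics/ and viewed, and the job is handed in when it is done.

Besides the shell and the picture viewer there is one more tool, called after "Request:" as a command line: name --argument value ..., lists and objects as JSON in quotes. play_rows: Moves the arm, as the interface text tells. Its arguments: {"type":"object","properties":{"rows":{"type":"array"},"squeeze":{"type":"number"}},"required":["rows"]}

```bash
mkdir -p pics; ls; cat > h.py <<'E'
from station import bot
import numpy as np, cv2
from scipy.spatial.transform import Rotation as R
def cal(n):
    c=bot.get_calibration(n); f=200/np.tan(np.radians(c["fovy"])/2); return f,c["cx"],c["cy"],np.array(c["world_from_camera"])
def ray(n,u,v):
    f,cx,cy,T=cal(n); d=T[:3,:3]@np.array([(u-cx)/f,(v-cy)/f,1]); return T[:3,3],d/np.linalg.norm(d)
def onz(n,u,v,z):
    o,d=ray(n,u,v); return o+d*(z-o[2])/d[2]
def proj(n,p):
    f,cx,cy,T=cal(n); q=T[:3,:3].T@(np.array(p)-T[:3,3]); return f*q[0]/q[2]+cx,f*q[1]/q[2]+cy
def tri(a,b):
    o1,d1=ray(*a);o2,d2=ray(*b)
    s=np.linalg.lstsq(np.c_[d1,-d2],o2-o1,rcond=None)[0]
    p,q=o1+s[0]*d1,o2+s[1]*d2; return (p+q)/2,np.linalg.norm(p-q)
E
python3 - <<'E'
from h import *
np.set_printoptions(precision=4,suppress=True)
for n in("side","top"):
    im=bot.read_camera(n); cv2.imwrite(f"pics/{n}0.png",im[...,::-1]); print(n,cal(n))
print(bot.observe())
E
```

```text
pics
side (np.float64(396.57378012892343), 317.4070567985948, 204.99510215898454, array([[ 0.9989,  0.0142, -0.0443,  0.5594],
       [ 0.0454, -0.5042,  0.8624, -0.8941],
       [-0.01  , -0.8635, -0.5043,  0.6636],
       [ 0.    ,  0.    ,  0.    ,  1.    ]]))
top (np.float64(476.21085682702767), 325.55199675846734, 201.9541059726589, array([[-0.0008, -0.992 ,  0.1265,  0.3683],
       [-0.9998,  0.0034,  0.0207, -0.0697],
       [-0.021 , -0.1264, -0.9918,  1.3097],
       [ 0.    ,  0.    ,  0.    ,  1.    ]]))
{'t': 0.1, 'joint_positions': array([ 1.299 ,  0.3202,  1.5655, -0.    ,  1.2574, -0.02  ]), 'qd': array([-0.0014, -0.0003, -0.0027,  0.0006, -0.0015, -0.0009]), 'effort': array([  0.0008, -41.3334, -23.2509,   0.0729,   0.0421,  -0.    ]), 'ee_pos': array([0.1432, 0.5565, 0.2242]), 'eef_rot': array([ 0.1256,  0.9921, -0.0008, -0.0001]), 'contact_force': array([ 0.2487,  0.2366, -0.2872]), 'moment': array([-0.0648, -0.0433, -0.0084]), 'grip_width': 0.09126312996300419}
```

View pics/side0.png

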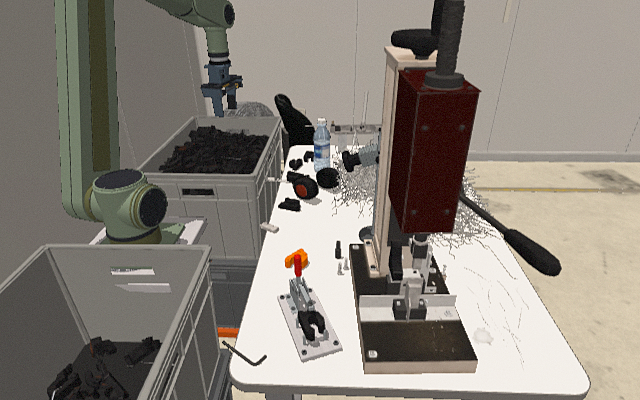

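View pics/top0.png

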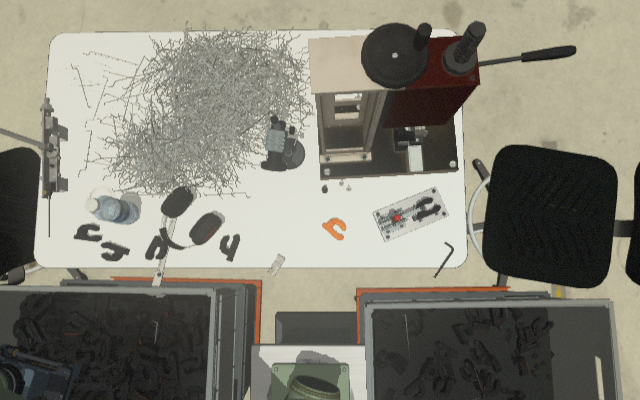

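```bash
python3 - <<'E'
import cv2
a=cv2.imread("pics/top0.png");s=cv2.imread("pics/side0.png")
cv2.imwrite("pics/c1.png",cv2.resize(a[175:255,360:470],None,fx=7,fy=7,interpolation=2))
cv2.imwrite("pics/c2.png",cv2.resize(a[100:190,235:325],None,fx=6,fy=6,interpolation=2))
cv2.imwrite("pics/c3.png",cv2.resize(s[240:370,260:360],None,fx=4.6,fy=4.6,interpolation=2))
cv2.imwrite("pics/c4.png",cv2.resize(s[110:280,270:400],None,fx=3.5,fy=3.5,interpolation=2))
E
```

```text
(no output)
```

View pics/c1.png

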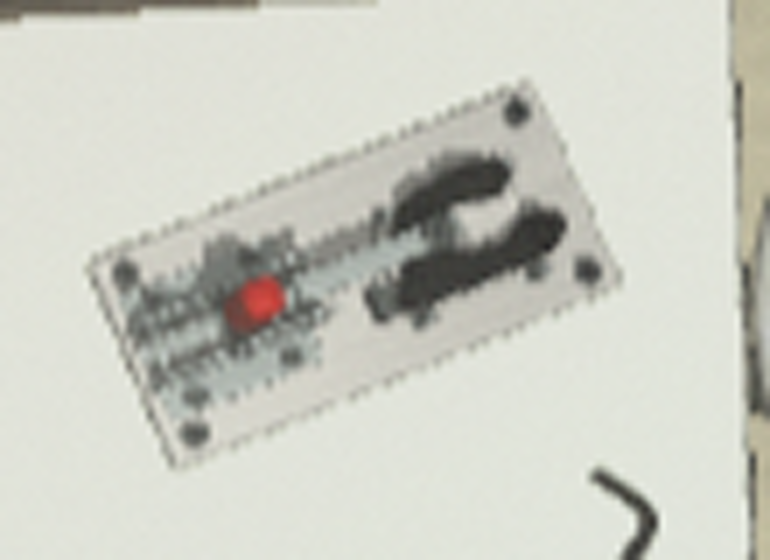

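View pics/c2.png

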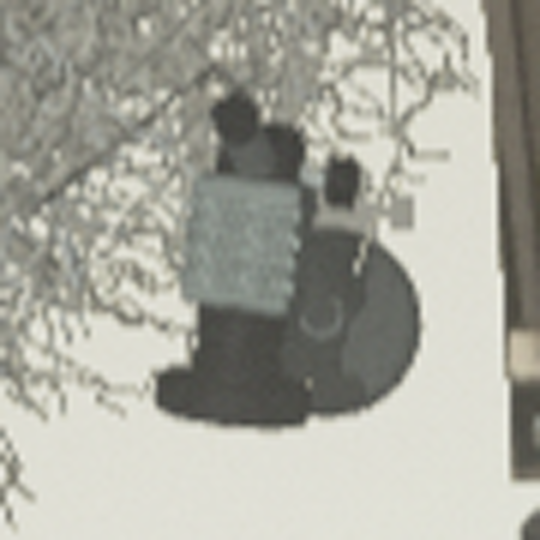

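View pics/c3.png

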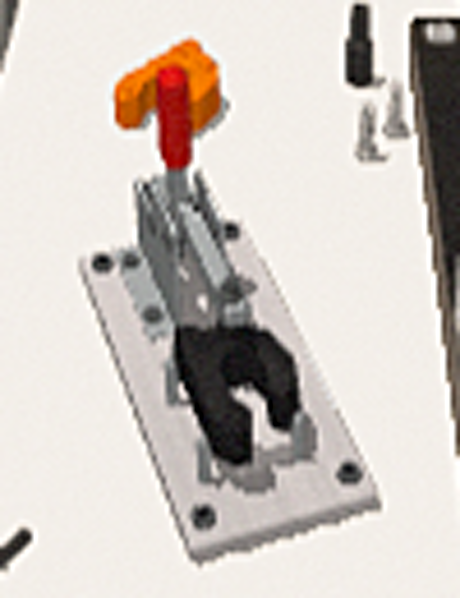

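View pics/c4.png

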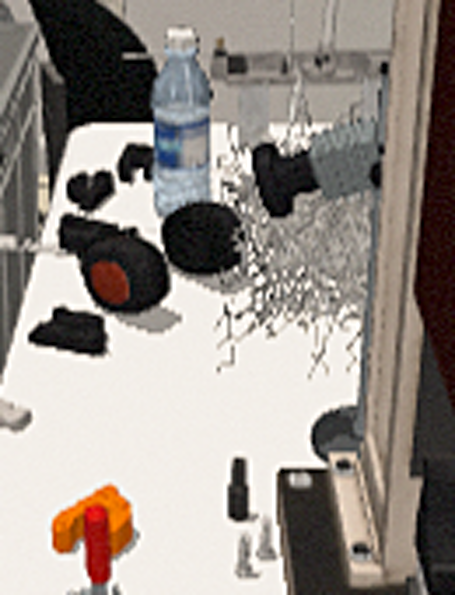

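```bash
python3 - <<'E'
from h import *
np.set_printoptions(precision=4,suppress=True)
a=cv2.imread("pics/top0.png");s=cv2.imread("pics/side0.png")
C=[onz("top",360+x/7-.5+.5/7,175+y/7-.5,.012)[:2] for x,y in((90,262),(525,82),(622,285),(175,468))]
C=np.array(C);print(C)
print("len",[np.linalg.norm(C[i]-C[(i+1)%4]) for i in range(4)])
ax=(C[1]-C[0])+(C[2]-C[3]);ax/=np.linalg.norm(ax);ay=np.array([-ax[1],ax[0]])
ctr=C.mean(0);O=ctr+ax*.041
print("yaw",np.degrees(np.arctan2(ax[1],ax[0])),"ctr",ctr,"O",O, "clip", O)
# black clip, red
for n,im in(("top",a),("side",s)):
    hsv=cv2.cvtColor(im,cv2.COLOR_BGR2HSV)
    m=((hsv[...,0]<5)|(hsv[...,0]>173))&(hsv[...,1]>170)&(hsv[...,2]>80)
    if n=="top": m[:, :380]=0; m[:,450:]=0; m[:180]=0; m[250:]=0
    else: m[:, :280]=0; m[:,320:]=0; m[:245]=0; m[300:]=0
    ys,xs=np.nonzero(m); print(n,"red",len(xs),xs.min(),xs.max(),ys.min(),ys.max(),xs.mean(),ys.mean())
for z in(.04,.055,.125,.145):
    p=np.r_[O+ax*(0 if z==.04 else -.0985),z]; print(z,proj("top",p),proj("side",p))
print("foot",onz("top",235+320/6-.5,100+317/6-.5,0.0), "ring top view z.23",onz("top",235+235/6-.5,100+400/6-.5,.23))
print("ring tri",tri(("side",270+270/3.5,110+180/3.5),("top",235+235/6,100+400/6)))
E
```

```text
[[ 0.5058 -0.1709]
 [ 0.5763 -0.3421]
 [ 0.4962 -0.3773]
 [ 0.4255 -0.2027]]
len [np.float64(0.18519890426461177), np.float64(0.08748632821220942), np.float64(0.18842373008359498), np.float64(0.08640593198428764)]
yaw -67.79486210987795 ctr [ 0.501  -0.2732] O [ 0.5165 -0.3112] clip [ 0.5165 -0.3112]
top red 9 396 399 216 219 397.55555555555554 217.22222222222223
side red 134 294 301 255 276 297.32835820895525 264.94029850746267
0.04 (np.float64(425.7760711423456), np.float64(206.71103273317962)) (np.float64(312.4662981742673), np.float64(323.09876012341374))
0.055 (np.float64(392.4917830594464), np.float64(220.18564127138887)) (np.float64(298.10839416931594), np.float64(287.02623508919004))
0.125 (np.float64(395.8214656101161), np.float64(217.6984904004952)) (np.float64(296.98785577042463), np.float64(262.42125206797385))
0.145 (np.float64(396.8456280979751), np.float64(216.93347854580566)) (np.float64(296.6505357498962), np.float64(255.01431859204027))
foot [0.6765 0.0637 0.    ] ring top view z.23 [0.5898 0.0728 0.23  ]
ring tri (array([0.5889, 0.0713, 0.2335]), np.float64(0.0019541927298236243))
```

```bash
python3 - <<'E'
import cv2
a=cv2.imread("pics/top0.png");s=cv2.imread("pics/side0.png")
cv2.imwrite("pics/c5.png",cv2.resize(s[130:190,330:400],None,fx=10,fy=10,interpolation=2))
cv2.imwrite("pics/c6.png",cv2.resize(a[125:180,250:315],None,fx=10,fy=10,interpolation=2))
E
```

```text
(no output)
```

View pics/c5.png

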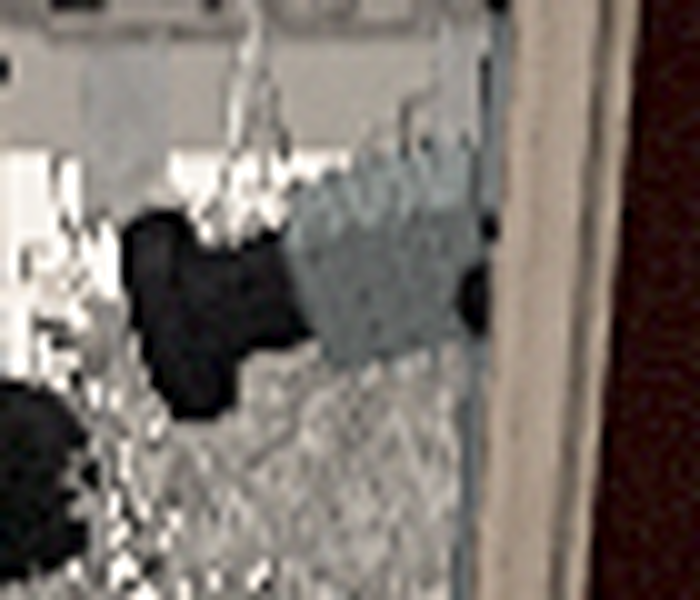

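View pics/c6.png

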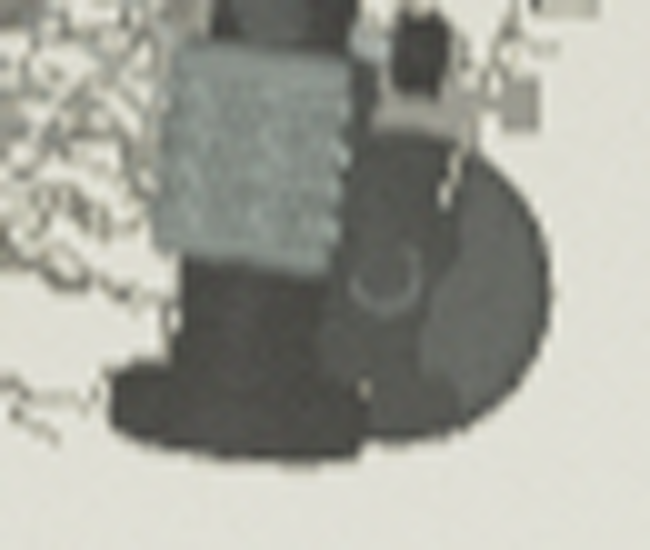

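```bash
python3 - <<'E'
from h import *
np.set_printoptions(precision=4,suppress=True)
F=onz("top",288.2,152.2,0.004)
p=onz("top",273.,169.9,.258); print("foot",F,"ring top edge",p, "O~",p+[.0103,0,-.028])
for d in(0,): print(onz("side",346,161.5,.23))
# side ray at x..
o,d=ray("side",346,161.5)
for y in(.06,.065,.07,.075,.08): print(y,o+d*(y-o[1])/d[1])
def m(a,b,z): return onz("top",250+a/10-.5,125+b/10-.5,z)
# grey body top edges: left/right lines
for l in(((185,55),(160,245)),((350,70),(320,270)),((160,245),(320,270)),((190,45),(350,70))):
    q=[m(*x,.265) for x in l]; v=q[1]-q[0]; print("dir",np.degrees(np.arctan2(v[1],v[0])),np.linalg.norm(v))
q=m(110,420,.23),m(360,440,.23);v=q[1]-q[0];print("ring",np.degrees(np.arctan2(v[1],v[0])),np.linalg.norm(v))
E
```

```text
foot [0.6759 0.0623 0.004 ] ring top edge [0.5756 0.0705 0.258 ] O~ [0.5859 0.0705 0.23  ]
[0.5871 0.0791 0.23  ]
0.06 [0.5866 0.06   0.2385]
0.065 [0.5867 0.065  0.2363]
0.07 [0.5869 0.07   0.2341]
0.075 [0.587  0.075  0.2318]
0.08 [0.5871 0.08   0.2296]
dir 173.50185383280217 0.044190944395412525
dir 172.2404493148297 0.046554070409038306
dir -99.35702909090773 0.03662781092245941
dir -99.45915509226722 0.03682526898337547
ring -94.92129814936385 0.05824677569893431
```

```bash
python3 - <<'E'
from h import *
np.set_printoptions(precision=4,suppress=True)
a=cv2.imread("pics/top0.png");s=cv2.imread("pics/side0.png")
O=np.array([.5165,-.3112]);th=np.radians(-67.8);ax=np.array([np.cos(th),np.sin(th)]);ay=np.array([-ax[1],ax[0]])
print("tip",tri(("top",397.3,216.9),("side",297.5,254.5)))
p,_=tri(("top",397.3,216.9),("side",297.5,254.5));print("tip in fixture",(p[:2]-O)@ax,(p[:2]-O)@ay)
# clip mask
for n,im,(x0,x1,y0,y1) in(("top",a,(410,445,190,225)),("side",s,(295,330,305,345))):
    g=im.max(2)[y0:y1,x0:x1]; m=(g<60).astype(np.uint8)
    k,l,st,c=cv2.connectedComponentsWithStats(m)
    for i in range(1,k):
        if st[i,4]>20: print(n,st[i,:4]+[x0,y0,0,0],st[i,4],c[i]+[x0,y0])
for q in((-.033,.023),(-.033,-.023),(.033,.023),(.033,-.023)):
    P=np.r_[O+ax*q[0]+ay*q[1],.054]; print(q,proj("top",P),proj("side",P))
# plate corners side view (c3 crop)
S=[onz("side",260+x/4.6,240+y/4.6,.012)[:2] for x,y in((80,262),(200,550),(382,502),(243,222))]
for c in S: print("side corner fix",(c-O)@ax,(c-O)@ay)
print("press head",[onz("top",458,128,z) for z in(.2,.35)], onz("top",400,178,.04),onz("side",455,232,.25))
print("bottle",tri(("top",93,205),("side",321,122)))
E
```

```text
tip (array([ 0.4802, -0.2207,  0.1468]), np.float64(0.002049319319536031))
tip in fixture -0.09750630022341075 0.0005356147825828732
top [432 206   8   7] 30 [435.9 208.5]
side [298 310  27  31] 520 [310.4596 322.8558]
(-0.033, 0.023) (np.float64(411.796962564289), np.float64(202.81467746055972)) (np.float64(317.54741527399915), np.float64(304.52195479760104))
(-0.033, -0.023) (np.float64(418.796575144455), np.float64(218.8236682492766)) (np.float64(296.90419589386687), np.float64(309.9746364828272))
(0.033, 0.023) (np.float64(434.6976924522808), np.float64(193.40681429823115)) (np.float64(328.64528431657425), np.float64(326.89688665990775))
(0.033, -0.023) (np.float64(441.79146896732396), np.float64(209.3487323939147)) (np.float64(306.7622975073259), np.float64(333.1029554131333))
side corner fix -0.12902566906143983 -0.04278589958019022
side corner fix 0.05750682800058608 -0.03889265948120728
side corner fix 0.061025909610207756 0.043370393404990805
side corner fix -0.1284051917164274 0.044545737364078714
press head [array([ 0.6863, -0.3624,  0.2   ]), array([ 0.6433, -0.3228,  0.35  ])] [ 0.5946 -0.2441  0.04  ] [ 0.7808 -0.2782  0.25  ]
bottle (array([0.5046, 0.5076, 0.1951]), np.float64(0.0008776322369965763))
```

```bash
python3 - <<'E'
import cv2
from h import *
a=cv2.imread("pics/top0.png");s=cv2.imread("pics/side0.png")
O=np.array([.5165,-.3112]);th=np.radians(-67.8);ax=np.array([np.cos(th),np.sin(th)]);ay=np.array([-ax[1],ax[0]])
for n,im,(x0,x1,y0,y1),k in(("side",s,(272,350,280,365),7),("top",a,(365,455,180,248),8)):
    c=cv2.resize(im[y0:y1,x0:x1],None,fx=k,fy=k,interpolation=cv2.INTER_NEAREST)
    def d(q,col):
        u,v=proj(n,np.r_[O+ax*q[0]+ay*q[1],q[2]]); cv2.circle(c,(int((u+.5-x0)*k),int((v+.5-y0)*k)),3,col,-1)
    for x in(-.136,.054):
        for y in(-.044,.044): d((x,y,.012),(0,0,255))
    for x in(-.025,.025):
        for y in(-.026,.026): d((x,y,.039),(255,0,0))
    d((0,0,.054),(0,255,0));d((.033,0,.04),(0,255,255))
    cv2.imwrite(f"pics/d_{n}.png",c); print(c.shape)
E
```

```text
(595, 546, 3)
(544, 720, 3)
```

View pics/d_side.png

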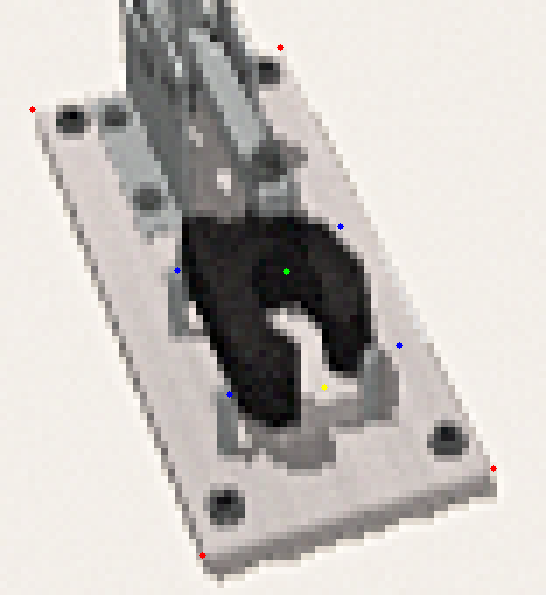

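View pics/d_top.png

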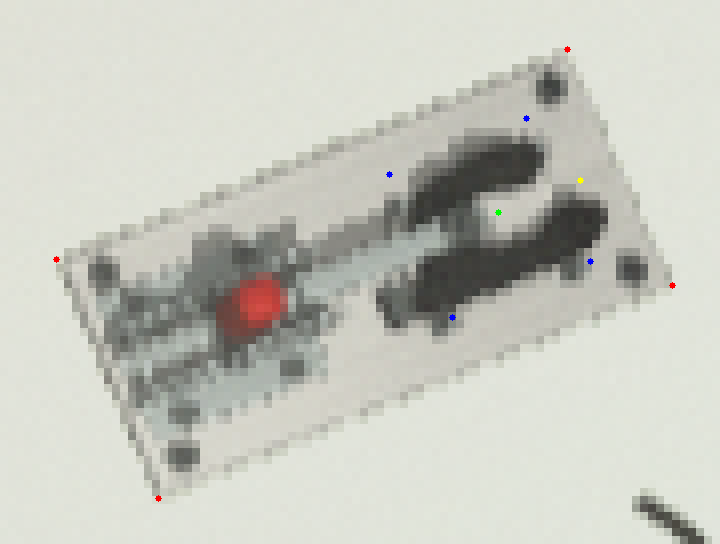

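```bash
cat >> h.py <<'E'
np.set_printoptions(precision=4,suppress=True)
O=np.array([.515,-.314]);th=np.radians(-67.8);ax=np.array([np.cos(th),np.sin(th)]);ay=np.array([-ax[1],ax[0]])
RF=np.c_[np.r_[-ax,0],np.r_[ay,0],[0,0,-1]]   # tool at fixture
def F(x,y,z): return np.r_[O+ax*x+ay*y,z]
def go(p,Rt):
    s=bot.observe();R0=R.from_quat(s["eef_rot"]).as_matrix()
    d=R0.T@(np.array(p)-s["ee_pos"])*100; w=R.from_matrix(R0.T@Rt).as_rotvec()/np.radians(8)
    print("t %.2f"%s["t"],"pos",s["ee_pos"],"d",d.round(2),"a",w.round(3),"F",s["contact_force"].round(1),"w",round(s["grip_width"],4))
E
python3 -c "
from h import *
print(np.linalg.det(RF),F(-.06,0,.2)); go(F(-.06,0,.21),RF)"
```

```text
1.0000000000000002 [ 0.4923 -0.2584  0.2   ]
t 0.10 pos [0.1432 0.5565 0.2242] d [-54.12 -70.22   1.53] a [-0.01   0.005  6.672] F [ 0.2  0.2 -0.3] w 0.0913
```

Request:
play_rows --rows '[{"dx":-54,"dy":-70,"dz":1,"az":6.67,"hand":0},{"dx":-54,"dy":-70,"dz":1,"az":6.67,"hand":0},{"dx":-54,"dy":-70,"dz":1,"az":6.67,"hand":0},{"dx":-54,"dy":-70,"dz":1,"az":6.67,"hand":0},{"dx":-54,"dy":-70,"dz":1,"az":6.67,"hand":0}]'

```text
$.rows[0]: bad value
```

```bash
python3 -c "
from h import *
go(F(-.06,0,.21),RF)"
```

```text
t 0.10 pos [0.1432 0.5565 0.2242] d [-54.12 -70.22   1.53] a [-0.01   0.005  6.672] F [ 0.2  0.2 -0.3] w 0.0913
```

Request:
play_rows --rows '[{"dx":-3.6,"dy":-4.7,"az":1.2,"hand":0},{"dx":-7.2,"dy":-9.4,"az":2.4,"hand":0},{"dx":-10.8,"dy":-14.1,"az":3.6,"hand":0},{"dx":-14.4,"dy":-18.8,"az":4.8,"hand":0},{"dx":-18,"dy":-23.5,"az":6,"hand":0}]'

```text
$.rows[0]: bad value
```

```bash
python3 -c "
from h import *
go(F(-.06,0,.21),RF)"
```

```text
t 0.10 pos [0.1432 0.5565 0.2242] d [-54.12 -70.22   1.53] a [-0.01   0.005  6.672] F [ 0.2  0.2 -0.3] w 0.0913
```

Request:
play_rows --rows '[{"dx":-3.6,"dy":-4.7,"dz":0,"ax":0,"ay":0,"az":1.2,"hand":0},{"dx":-7.2,"dy":-9.4,"dz":0,"ax":0,"ay":0,"az":2.4,"hand":0},{"dx":-10.8,"dy":-14.1,"dz":0,"ax":0,"ay":0,"az":3.6,"hand":0},{"dx":-14.4,"dy":-18.8,"dz":0,"ax":0,"ay":0,"az":4.8,"hand":0},{"dx":-18,"dy":-23.5,"dz":0,"ax":0,"ay":0,"az":6,"hand":0}]'

```text
t: 0.72
ee_pos: [0.2593, 0.2826, 0.2248]
eef_rot: [0.52, 0.854, -0.0, 0.0]
contact_force: [1.2, 0.4, 0.4]
grip_width: 0.0438
```

```bash
python3 -c "
from h import *
go(F(-.06,0,.21),RF)"
```

```text
t 0.72 pos [0.2593 0.2826 0.2248] d [-58.77  -4.11   1.49] a [0.001 0.002 0.638] F [1.2 0.4 0.4] w 0.0438
```

Request:
play_rows --rows '[{"dx":-6,"dy":-0.4,"dz":0.2,"ax":0,"ay":0,"az":0.3,"hand":0},{"dx":-12,"dy":-0.8,"dz":0.4,"ax":0,"ay":0,"az":0.67,"hand":0},{"dx":-18,"dy":-1.2,"dz":0.6,"ax":0,"ay":0,"az":0.67,"hand":0},{"dx":-24,"dy":-1.7,"dz":0.8,"ax":0,"ay":0,"az":0.67,"hand":0},{"dx":-30,"dy":-2.1,"dz":1,"ax":0,"ay":0,"az":0.67,"hand":0}]'

```text
t: 1.35
ee_pos: [0.3795, 0.0069, 0.2149]
eef_rot: [0.558, 0.83, 0.0, 0.0]
contact_force: [1.4, 0.2, 0.6]
grip_width: 0.0006
```

```bash
python3 -c "
from h import *
go(F(-.06,0,.21),RF)"
```

```text
t 1.35 pos [0.3795 0.0069 0.2149] d [-28.83   0.42   0.49] a [ 0.005 -0.001 -0.001] F [1.4 0.2 0.6] w 0.0006
```

Request:
play_rows --rows '[{"dx":-6,"dy":0.1,"dz":0.4,"ax":0,"ay":0,"az":0,"hand":0},{"dx":-12,"dy":0.2,"dz":0.4,"ax":0,"ay":0,"az":0,"hand":0},{"dx":-18,"dy":0.3,"dz":0.4,"ax":0,"ay":0,"az":0,"hand":0},{"dx":-24,"dy":0.4,"dz":0.4,"ax":0,"ay":0,"az":0,"hand":0},{"dx":-28.8,"dy":0.4,"dz":0.4,"ax":0,"ay":0,"az":0,"hand":0}]'

```text
t: 1.98
ee_pos: [0.4923, -0.2586, 0.2103]
eef_rot: [0.558, 0.83, 0.0, -0.0]
contact_force: [0.9, -0.3, -0.6]
grip_width: 0.0002
```

```bash
python3 - <<'E'
from h import *
for n in("side","top"):
    im=bot.read_camera(n)
    cv2.imwrite(f"pics/{n}1.png",im[...,::-1])
s=cv2.imread("pics/side1.png")[180:350,230:370];t=cv2.imread("pics/top1.png")[150:260,360:470]
cv2.imwrite("pics/e.png",np.hstack([cv2.resize(s,(412,500)),cv2.resize(t,(380,380)).repeat(1,0) if 0 else cv2.copyMakeBorder(cv2.resize(t,(380,380)),0,120,0,0,0)]))
go(F(-.06,0,.21),RF)
E
```

```text
t 2.08 pos [ 0.4932 -0.2604  0.2098] d [ 0.21 -0.   -0.02] a [-0.002  0.01  -0.025] F [-0.8  0.8  0.9] w 0.0002
```

View pics/e.png

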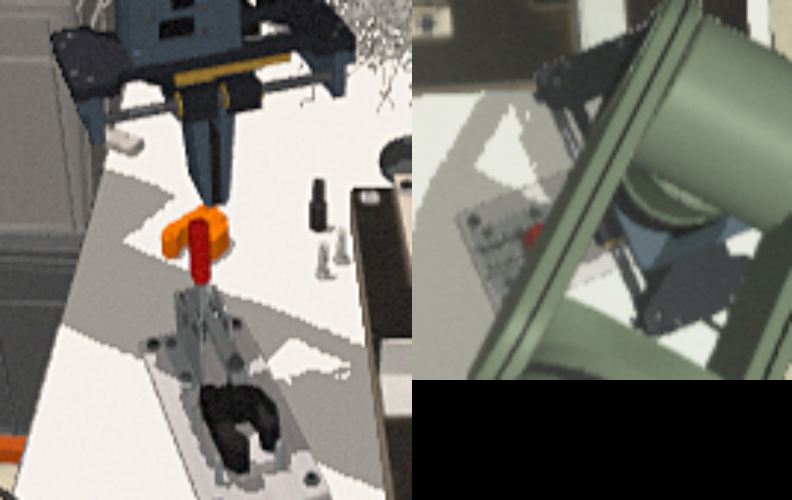

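Request:
play_rows --rows '[{"dx":0,"dy":0.2,"dz":4,"ax":0,"ay":0,"az":0,"hand":0},{"dx":0,"dy":0.2,"dz":7.9,"ax":0,"ay":0,"az":0,"hand":0},{"dx":0,"dy":0.2,"dz":7.9,"ax":0,"ay":0,"az":0,"hand":0}]'

```text
t: 2.45
ee_pos: [0.4912, -0.2537, 0.1292]
eef_rot: [0.557, 0.83, -0.0, -0.004]
contact_force: [0.5, 1.0, 1.2]
grip_width: 0.0003
```

```bash
python3 - <<'E'
from h import *
im=bot.read_camera("side")[...,::-1]
cv2.imwrite("pics/f.png",cv2.resize(im[200:350,240:360],None,fx=4,fy=4,interpolation=2))
go(F(-.0755,0.003,.131),RF)
E
```

```text
t 2.50 pos [ 0.4929 -0.2546  0.1314] d [1.22 0.1  0.04] a [-0.012 -0.018  0.005] F [ 0.9 -0.5 -0.4] w 0.0005
```

View pics/f.png

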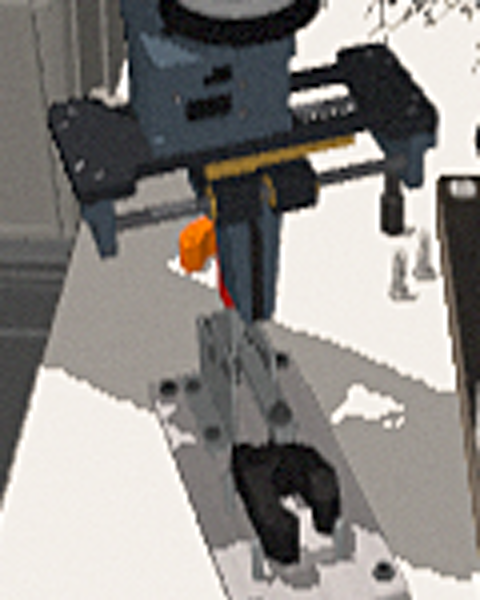

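Request:
play_rows --rows '[{"dx":0.8,"dy":0.1,"dz":0,"ax":0,"ay":0,"az":0,"hand":0},{"dx":1.6,"dy":0.1,"dz":0,"ax":0,"ay":0,"az":0,"hand":0},{"dx":2.4,"dy":0.1,"dz":0,"ax":0,"ay":0,"az":0,"hand":0},{"dx":3.2,"dy":0.1,"dz":0.1,"ax":0,"ay":0,"az":0,"hand":0},{"dx":4.0,"dy":0.1,"dz":0.3,"ax":0,"ay":0,"az":0,"hand":0}]'

```text
t: 3.12
ee_pos: [0.48, -0.2178, 0.1295]
eef_rot: [0.558, 0.83, 0.0, 0.001]
contact_force: [1.9, -1.5, 4.5]
grip_width: 0.0003
```

```bash
python3 - <<'E'
from h import *
im=bot.read_camera("side")[...,::-1]
cv2.imwrite("pics/g.png",cv2.resize(im[200:350,240:360],None,fx=4,fy=4,interpolation=2))
go(F(-.122,0.003,.119),RF)
E
```

```text
t 3.17 pos [ 0.4792 -0.2166  0.1289] d [ 1.83 -0.06  1.  ] a [ 0.006 -0.007  0.002] F [ 2.1 -0.4  2.3] w 0.0003
```

View pics/g.png

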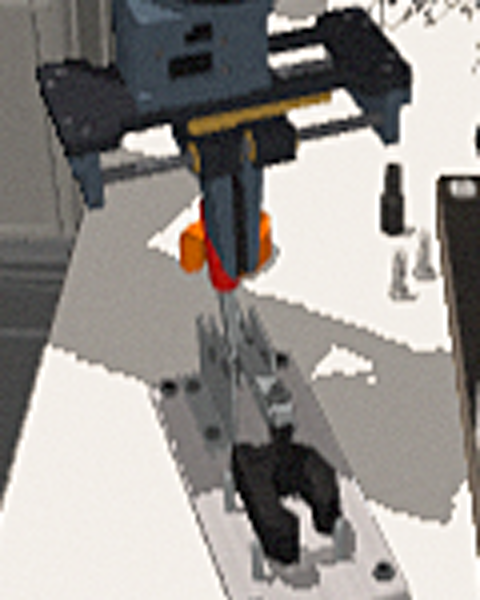

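Request:
play_rows --rows '[{"dx":0.9,"dy":-0.4,"dz":0.4,"ax":0,"ay":0,"az":0,"hand":0},{"dx":1.8,"dy":-0.5,"dz":1.0,"ax":0,"ay":0,"az":0,"hand":0},{"dx":2.4,"dy":-0.5,"dz":1.5,"ax":0,"ay":0,"az":0,"hand":0},{"dx":3.0,"dy":-0.5,"dz":2.1,"ax":0,"ay":0,"az":0,"hand":0},{"dx":3.5,"dy":-0.5,"dz":2.8,"ax":0,"ay":0,"az":0,"hand":0}]'

```text
t: 3.8
ee_pos: [0.4613, -0.187, 0.1004]
eef_rot: [0.558, 0.83, 0.0, -0.0]
contact_force: [2.0, 0.3, 3.7]
grip_width: 0.0003
```

```bash
python3 - <<'E'
from h import *
im=bot.read_camera("side")[...,::-1]
cv2.imwrite("pics/g2.png",cv2.resize(im[200:350,240:360],None,fx=4,fy=4,interpolation=2))
go(F(-.1475,0,.0799),RF)
E
```

```text
t 3.85 pos [ 0.4603 -0.1864  0.0994] d [0.86 0.24 1.95] a [-0.014 -0.019  0.003] F [ 1.5 -0.1  2.2] w 0.0003
```

View pics/g2.png

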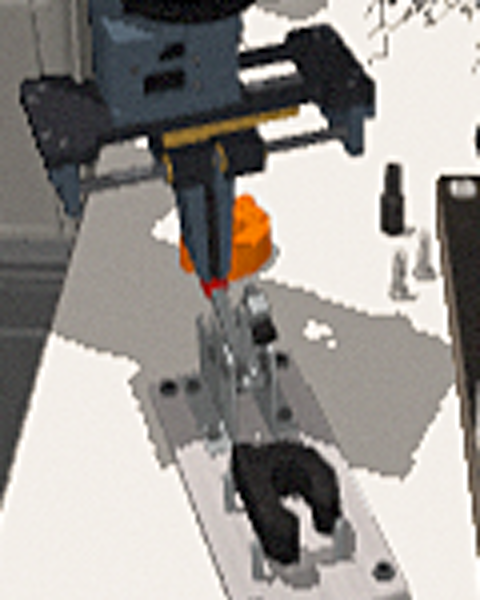

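Request:
play_rows --rows '[{"dx":0.4,"dy":0.2,"dz":0.7,"ax":0,"ay":0,"az":0,"hand":0},{"dx":0.7,"dy":0.2,"dz":1.4,"ax":0,"ay":0,"az":0,"hand":0},{"dx":0.9,"dy":0.2,"dz":2.0,"ax":0,"ay":0,"az":0,"hand":0},{"dx":0.9,"dy":0.2,"dz":2.3,"ax":0,"ay":0,"az":0,"hand":0},{"dx":0.9,"dy":0.2,"dz":2.3,"ax":0,"ay":0,"az":0,"hand":0}]'

```text
t: 4.47
ee_pos: [0.4594, -0.1783, 0.0795]
eef_rot: [0.558, 0.83, -0.0, -0.001]
contact_force: [-6.3, 0.3, 19.7]
grip_width: 0.0006
```

```bash
python3 - <<'E'
from h import *
im=bot.read_camera("side")[...,::-1]
cv2.imwrite("pics/g3.png",cv2.resize(im[200:350,240:360],None,fx=4,fy=4,interpolation=2))
go(F(-.1475,0,.0799),RF)
E
```

```text
t 4.53 pos [ 0.4593 -0.1783  0.0795] d [ 0.08  0.03 -0.04] a [-0.007 -0.006  0.002] F [-6.1  0.1 20. ] w 0.0003
```

View pics/g3.png

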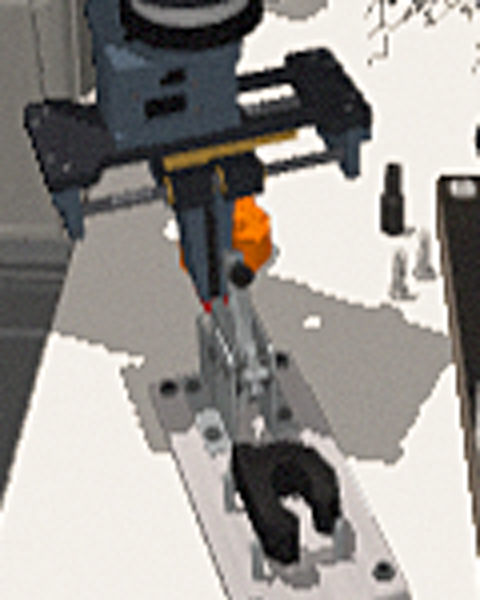

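Request:
play_rows --rows '[{"dx":0,"dy":0,"dz":-4,"ax":0,"ay":0,"az":0,"hand":0},{"dx":0,"dy":0,"dz":-8,"ax":0,"ay":0,"az":0,"hand":0},{"dx":0,"dy":0,"dz":-12.5,"ax":0,"ay":0,"az":0,"hand":2},{"dx":-5.5,"dy":0,"dz":-12.5,"ax":0,"ay":0,"az":0,"hand":7},{"dx":-11,"dy":0,"dz":-12.5,"ax":0,"ay":0,"az":0,"hand":7}]'

```text
t: 5.15
ee_pos: [0.5026, -0.2808, 0.2033]
eef_rot: [0.557, 0.83, 0.001, 0.001]
contact_force: [1.2, 0.1, 0.4]
grip_width: 0.0274
```

```bash
python3 - <<'E'
from h import *
go(F(0,0,.20),RF)
E
```

```text
t 5.15 pos [ 0.5026 -0.2808  0.2033] d [-3.54 -0.11  0.33] a [0.014 0.002 0.008] F [1.2 0.1 0.4] w 0.0274
```

Request:
play_rows --rows '[{"dx":-3.6,"dy":-0.1,"dz":0.3,"ax":0,"ay":0,"az":0,"hand":7},{"dx":-3.6,"dy":-0.1,"dz":4,"ax":0,"ay":0,"az":0,"hand":7},{"dx":-3.6,"dy":-0.1,"dz":8,"ax":0,"ay":0,"az":0,"hand":7},{"dx":-3.6,"dy":-0.1,"dz":10,"ax":0,"ay":0,"az":0,"hand":7},{"dx":-3.6,"dy":-0.1,"dz":10,"ax":0,"ay":0,"az":0,"hand":7}]'

```text
t: 5.78
ee_pos: [0.5132, -0.3129, 0.1004]
eef_rot: [0.558, 0.83, 0.0, -0.003]
contact_force: [-1.1, -0.4, 0.5]
grip_width: 0.0694
```

```bash
python3 - <<'E'
from h import *
im=bot.read_camera("side")[...,::-1]
cv2.imwrite("pics/k.png",cv2.resize(im[200:360,240:380],None,fx=5,fy=5,interpolation=2)[:800:,:][:, :])
c=cv2.resize(im[240:360,250:370],None,fx=5,fy=5,interpolation=2); cv2.imwrite("pics/k.png",c)
im=bot.read_camera("top")[...,::-1]
cv2.imwrite("pics/k2.png",cv2.resize(im[150:260,370:480],None,fx=5,fy=5,interpolation=2))
go(F(0,0,.035),RF)
E
```

```text
t 5.88 pos [ 0.5148 -0.314   0.1031] d [-0.    0.01  6.81] a [0.005 0.    0.001] F [-0.5 -0.1 -0. ] w 0.0698
```

View pics/k.png

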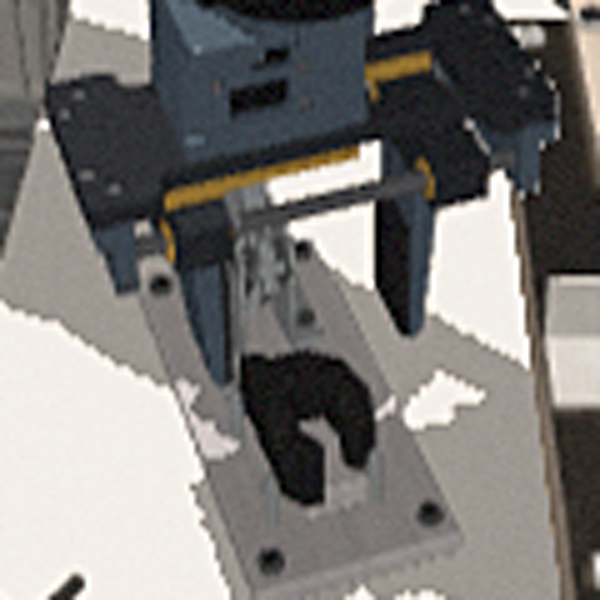

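View pics/k2.png

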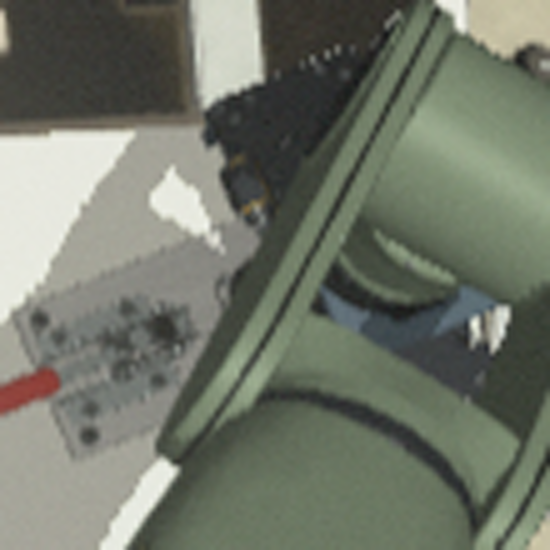

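```bash
python3 - <<'E'
from h import *
f=lambda p:((np.array(proj("side",p))+.5-[250,240])*5).round(0)
print("mid tip",f(F(0,0,.092)),"tips",f(F(0,.035,.092)),f(F(0,-.035,.092)))
for q in((-.033,.0),(.033,.023),(.033,-.023),(0,.023),(0,-.023),(0,0)): print(q,f(F(*q,.054)),f(F(*q,.026)))
E
```

```text
mid tip [309. 330.] tips [391. 309.] [225. 352.]
(-0.033, 0.0) [285. 343.] [287. 391.]
(0.033, 0.023) [392. 442.] [392. 491.]
(0.033, -0.023) [282. 474.] [284. 523.]
(0, 0.023) [363. 384.] [363. 432.]
(0, -0.023) [257. 413.] [259. 462.]
(0, 0) [310. 399.] [312. 447.]
```

Request:
play_rows --rows '[{"dx":0,"dy":0.2,"dz":3,"ax":0,"ay":0,"az":0,"hand":7},{"dx":0,"dy":0.2,"dz":5.5,"ax":0,"ay":0,"az":0,"hand":7},{"dx":0,"dy":0.2,"dz":6.7,"ax":0,"ay":0,"az":0,"hand":7},{"dx":0,"dy":0.2,"dz":6.7,"ax":0,"ay":0,"az":0,"hand":7}]'

```text
t: 6.38
ee_pos: [0.5165, -0.3133, 0.0361]
eef_rot: [0.558, 0.83, 0.0, 0.0]
contact_force: [-0.5, 0.4, -0.4]
grip_width: 0.0698
```

```bash
python3 - <<'E'
from h import *
im=bot.read_camera("side")[...,::-1]
c=cv2.resize(im[240:360,250:370],None,fx=5,fy=5,interpolation=2); cv2.imwrite("pics/l.png",c)
go(F(0,0,.035),RF)
E
```

```text
t 6.42 pos [ 0.5168 -0.3136  0.0368] d [ 0.04 -0.18  0.18] a [0.007 0.008 0.001] F [-0.6 -0.1 -0.9] w 0.0698
```

View pics/l.png

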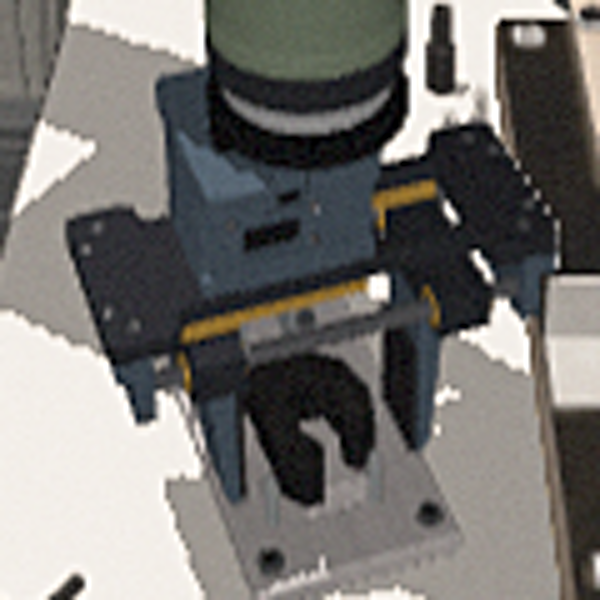

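Request:
play_rows --rows '[{"dx":0,"dy":0,"dz":0,"ax":0,"ay":0,"az":0,"hand":5.5},{"dx":0,"dy":0,"dz":0,"ax":0,"ay":0,"az":0,"hand":4},{"dx":0,"dy":0,"dz":0,"ax":0,"ay":0,"az":0,"hand":4},{"dx":0,"dy":0,"dz":0,"ax":0,"ay":0,"az":0,"hand":4}]' --squeeze 15

```text
t: 6.92
ee_pos: [0.5159, -0.3133, 0.0364]
eef_rot: [0.558, 0.83, -0.0, -0.0]
contact_force: [-2.4, 1.0, 5.2]
grip_width: 0.0451
```

```bash
python3 - <<'E'
from h import *
im=bot.read_camera("side")[...,::-1]
c=cv2.resize(im[240:360,250:370],None,fx=5,fy=5,interpolation=2); cv2.imwrite("pics/l2.png",c)
go(F(0,0,.035),RF)
E
```

```text
t 6.97 pos [ 0.516  -0.3133  0.0364] d [-0.03 -0.12  0.14] a [-0.001 -0.002  0.   ] F [-3.9  0.8  5. ] w 0.0453
```

View pics/l2.png

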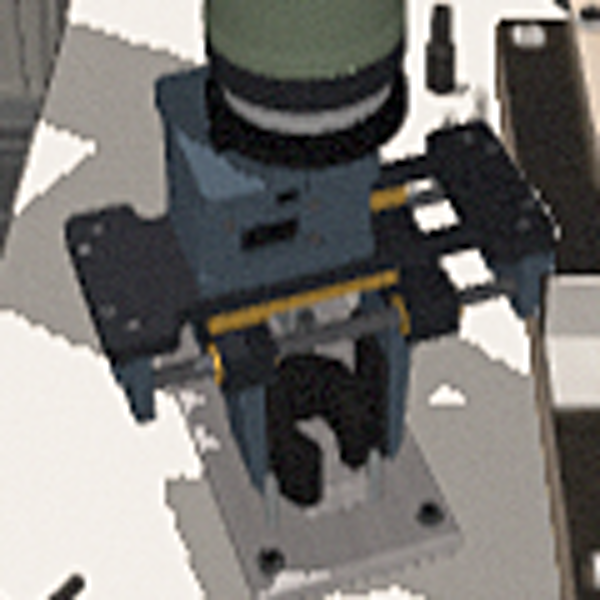

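Request:
play_rows --rows '[{"dx":0,"dy":-0.1,"dz":-1,"ax":0,"ay":0,"az":0,"hand":4},{"dx":0,"dy":-0.1,"dz":-3,"ax":0,"ay":0,"az":0,"hand":4},{"dx":0,"dy":-0.1,"dz":-6,"ax":0,"ay":0,"az":0,"hand":4},{"dx":0,"dy":-0.1,"dz":-10,"ax":0,"ay":0,"az":0,"hand":4},{"dx":0,"dy":-0.1,"dz":-15,"ax":0,"ay":0,"az":0,"hand":4}]'

```text
t: 7.6
ee_pos: [0.5149, -0.3135, 0.1867]
eef_rot: [0.558, 0.83, -0.0, -0.001]
contact_force: [-0.5, -1.1, -1.7]
grip_width: 0.0455
```

```bash
cat >> h.py <<'E'
c7=np.radians(-7.);t20=np.radians(20)
X=np.array([np.cos(t20)*np.cos(c7),np.cos(t20)*np.sin(c7),np.sin(t20)])
Y=np.array([-np.sin(c7),np.cos(c7),0]);Z=np.cross(X,Y)
CO=np.array([.586,.071,.230]);VP=CO-.08*X
RC=np.c_[-X,Y,-Z]   # tool at view: tool x=-mouth, z=-up
E
python3 - <<'E'
from h import *
im=bot.read_camera("side")[...,::-1]
c=cv2.resize(im[200:360,250:370],None,fx=4,fy=4,interpolation=2)[:600]; cv2.imwrite("pics/m.png",c)
print(VP,Z,np.linalg.det(RC))
# clip centre at pick F(0,0,.04) vs TCP there F(0,.002,.0365): mouth in tool frame
mt=RF.T@(F(.033,0,.04)-F(0,.0012,.0365)); print("mouth in tool",mt)
P=VP-RC@mt; print("target TCP",P)
go(P,RC)
go(P-.06*X,RC)
E
```

```text
[0.5114 0.0802 0.2026] [-0.3395  0.0417  0.9397] 1.0
mouth in tool [-0.033  -0.0012 -0.0035]
target TCP [0.4819 0.085  0.1881]
t 7.65 pos [ 0.5182 -0.3156  0.1949] d [38.46 11.79  0.37] a [-1.317 -2.164 -7.514] F [ 1.  -0.3  3.1] w 0.0456
t 7.65 pos [ 0.5182 -0.3156  0.1949] d [41.23  6.86  2.35] a [-1.317 -2.164 -7.514] F [ 1.  -0.3  3.1] w 0.0456
```

View pics/m.png

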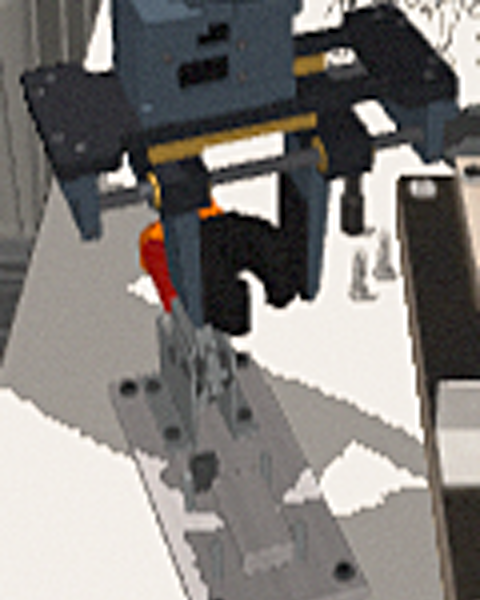

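Request:
play_rows --rows '[{"dx":3,"dy":0.5,"dz":0,"ax":-0.1,"ay":-0.16,"az":-0.56,"hand":4},{"dx":7,"dy":1.1,"dz":0,"ax":-0.22,"ay":-0.37,"az":-1.28,"hand":4},{"dx":11.5,"dy":1.9,"dz":0.2,"ax":-0.37,"ay":-0.6,"az":-2.1,"hand":4},{"dx":16,"dy":2.6,"dz":0.4,"ax":-0.51,"ay":-0.84,"az":-2.92,"hand":4},{"dx":20.5,"dy":3.4,"dz":0.8,"ax":-0.66,"ay":-1.08,"az":-3.75,"hand":4}]'

```text
t: 8.28
ee_pos: [0.4691, -0.1098, 0.1784]
eef_rot: [0.32, 0.943, -0.004, 0.089]
contact_force: [0.6, 0.0, -0.2]
grip_width: 0.0454
```

```bash
python3 - <<'E'
from h import *
P=VP-RC@np.array([-.033,-.0012,-.0035])
go(P-.06*X,RC)
E
```

```text
t 8.28 pos [ 0.4691 -0.1098  0.1784] d [15.71 13.37 -0.92] a [-0.634 -1.155 -3.748] F [ 0.6  0.  -0.2] w 0.0454
```

Request:
play_rows --rows '[{"dx":3.5,"dy":3,"dz":-0.2,"ax":-0.14,"ay":-0.25,"az":-0.82,"hand":4},{"dx":7,"dy":6,"dz":-0.4,"ax":-0.28,"ay":-0.5,"az":-1.64,"hand":4},{"dx":10.5,"dy":9,"dz":-0.6,"ax":-0.42,"ay":-0.76,"az":-2.46,"hand":4},{"dx":13.5,"dy":11.5,"dz":-0.8,"ax":-0.55,"ay":-1,"az":-3.25,"hand":4},{"dx":15.7,"dy":13.4,"dz":-0.9,"ax":-0.63,"ay":-1.15,"az":-3.75,"hand":4}]'

```text
t: 8.9
ee_pos: [0.4265, 0.0923, 0.1675]
eef_rot: [0.06, 0.983, -0.01, 0.172]
contact_force: [0.8, 0.3, 0.3]
grip_width: 0.0451
```

```bash
python3 - <<'E'
from h import *
P=VP-RC@np.array([-.033,-.0012,-.0035])
for n in("side","top"): cv2.imwrite(f"pics/n_{n}.png",bot.read_camera(n)[...,::-1])
go(P,RC);go(P-.06*X,RC)
s=cv2.imread("pics/n_side.png");t=cv2.imread("pics/n_top.png")
cv2.imwrite("pics/n1.png",cv2.resize(s[110:260,260:400],None,fx=4,fy=4,interpolation=2))
cv2.imwrite("pics/n2.png",cv2.resize(t[110:260,230:350],None,fx=4,fy=4,interpolation=2))
E
```

```text
t 9.00 pos [0.4262 0.0927 0.1672] d [-6.   -0.09 -0.05] a [ 0.005 -0.024  0.006] F [ 0.1 -0.2 -0.1] w 0.0451
t 9.00 pos [0.4262 0.0927 0.1672] d [ 0.   -0.09 -0.03] a [ 0.005 -0.024  0.006] F [ 0.1 -0.2 -0.1] w 0.0451
```

View pics/n1.png

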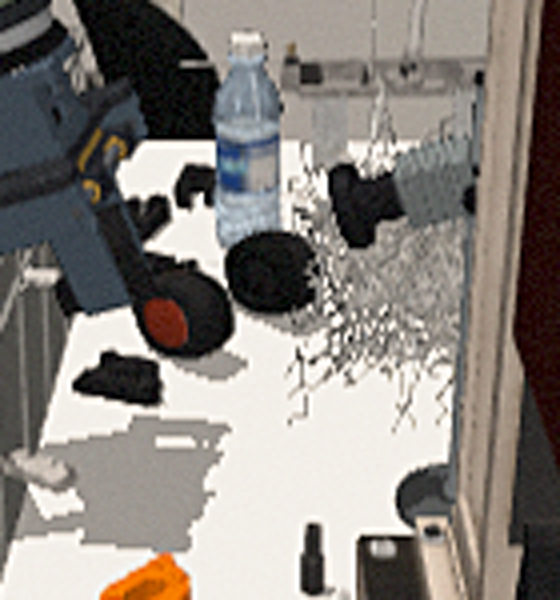

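View pics/n2.png

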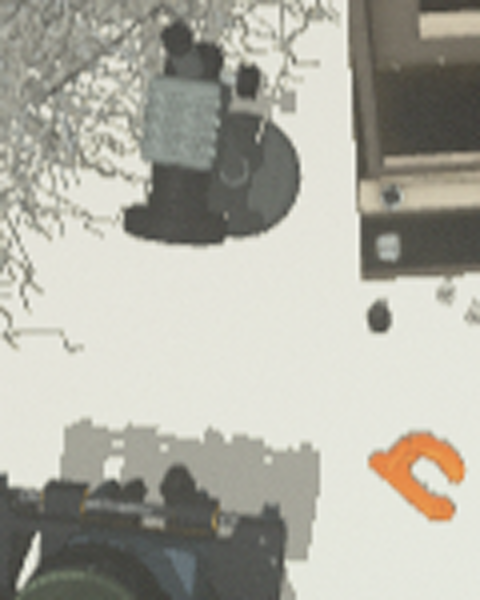

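```bash
python3 - <<'E'
from h import *
s=bot.observe();R0=R.from_quat(s["eef_rot"]).as_matrix()
m=s["ee_pos"]+R0@np.array([-.033,-.0012,-.0035]);print("pred mouth",m,proj("top",m),proj("side",m),"VP",proj("top",VP),proj("side",VP))
s_=cv2.imread("pics/n_side.png");t=cv2.imread("pics/n_top.png")
u,v=proj("side",m)
cv2.imwrite("pics/o1.png",cv2.resize(s_[130:220,240:350],None,fx=7,fy=7,interpolation=2)[:600])
cv2.imwrite("pics/o2.png",cv2.resize(t[210:260,240:310],None,fx=10,fy=10,interpolation=2))
E
```

```text
pred mouth [0.4557 0.0879 0.1817] (np.float64(269.2291593137357), np.float64(225.6701473754743)) (np.float64(297.7718888155424), np.float64(175.82619407679445)) VP (np.float64(271.610336912501), np.float64(201.32319165029244)) (np.float64(317.7285450957932), np.float64(170.35386775903916))
```

View pics/o1.png

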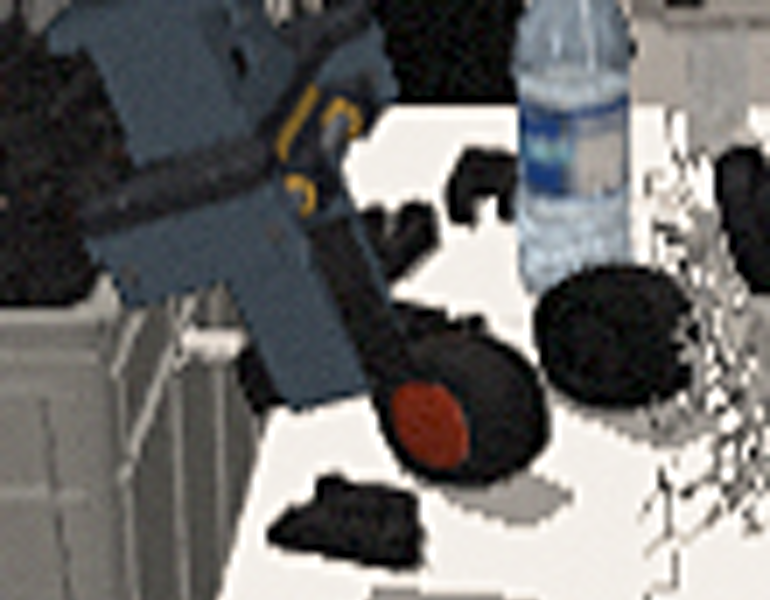

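View pics/o2.png

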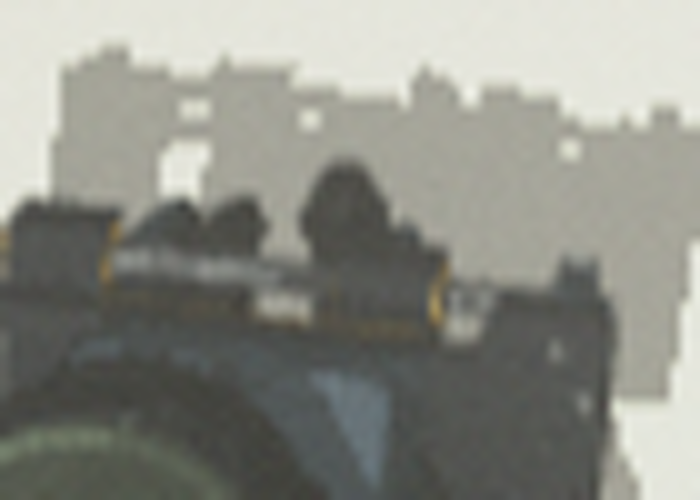

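Request:
play_rows --rows '[{"dx":-1.5,"dy":0,"dz":0,"ax":0,"ay":0,"az":0,"hand":4},{"dx":-3,"dy":-0.1,"dz":0,"ax":0,"ay":0,"az":0,"hand":4},{"dx":-4.5,"dy":-0.1,"dz":0,"ax":0,"ay":0,"az":0,"hand":4},{"dx":-6,"dy":-0.1,"dz":0,"ax":0,"ay":0,"az":0,"hand":4},{"dx":-6,"dy":-0.1,"dz":0,"ax":0,"ay":0,"az":0,"hand":4}]'

```text
t: 9.62
ee_pos: [0.4847, 0.0824, 0.188]
eef_rot: [0.063, 0.983, -0.011, 0.172]
contact_force: [-0.9, -0.1, -0.8]
grip_width: 0.0455
```

```bash
python3 - <<'E'
from h import *
P=VP-RC@np.array([-.033,-.0012,-.0035])
for n in("side","top"): cv2.imwrite(f"pics/q_{n}.png",bot.read_camera(n)[...,::-1])
go(P,RC);print(bot.observe()["qd"])
s=cv2.imread("pics/q_side.png");t=cv2.imread("pics/q_top.png")
cv2.imwrite("pics/q1.png",cv2.resize(s[120:210,270:380],None,fx=7,fy=7,interpolation=2)[:600])
cv2.imwrite("pics/q2.png",cv2.resize(t[130:230,240:350],None,fx=6,fy=6,interpolation=2))
cv2.imwrite("pics/q3.png",cv2.resize(s[230:350,240:360],None,fx=4,fy=4,interpolation=2))
E
```

```text
t 9.72 pos [0.4828 0.0825 0.1871] d [ 0.08  0.23 -0.13] a [-0.011 -0.034 -0.028] F [0.6 0.2 0. ] w 0.0454
[ 0.0077 -0.0072  0.0156 -0.0008 -0.0017  0.0002]
```

View pics/q1.png

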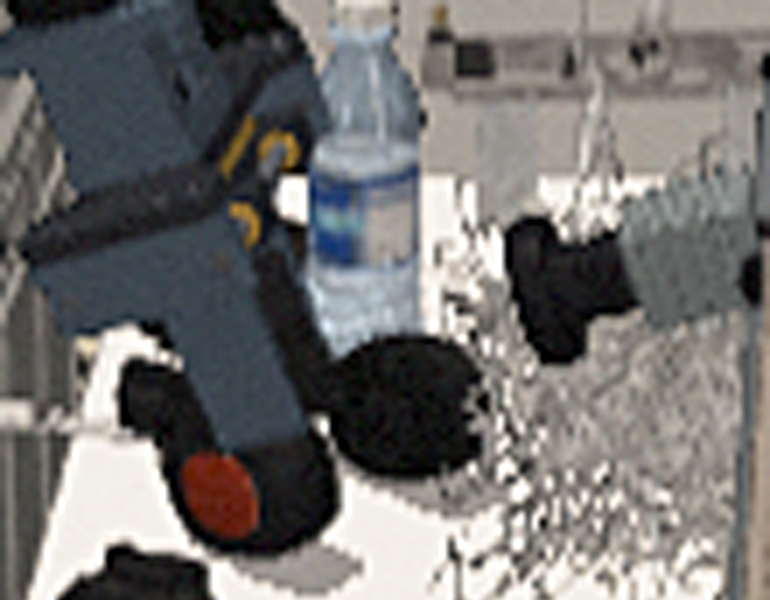

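View pics/q2.png

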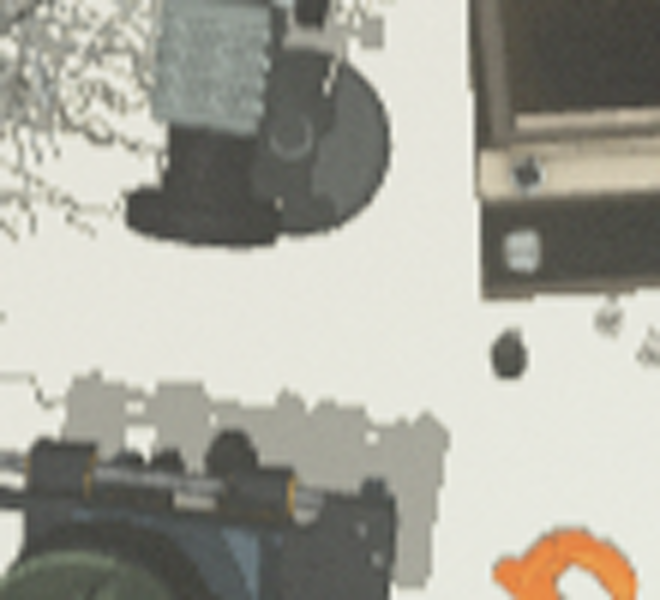

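View pics/q3.png

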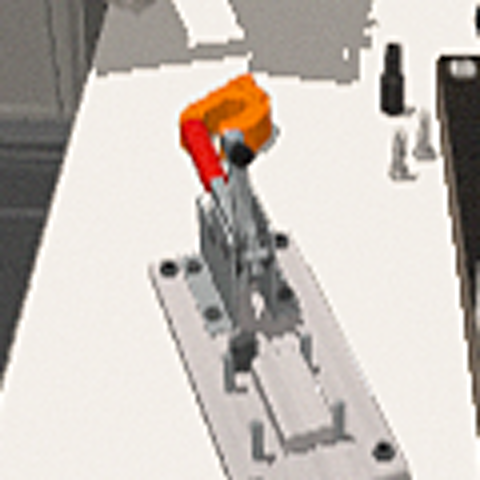

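```bash
python3 - <<'E'
from h import *
for th_ in(1.0,1.2,1.48):
    P=F(-.0995-.09*np.sin(th_),0.001,.055+.09*np.cos(th_)); print(th_,proj("side",P),proj("top",P))
t=cv2.imread("pics/q_top.png");s=cv2.imread("pics/q_side.png")
for n,im,b in(("top",t,(340,450,190,250)),("side",s,(270,310,240,300))):
    h=cv2.cvtColor(im,cv2.COLOR_BGR2HSV); m=((h[...,0]<5)|(h[...,0]>173))&(h[...,1]>150)&(h[...,2]>70)
    k=np.zeros_like(m);k[b[2]:b[3],b[0]:b[1]]=1; ys,xs=np.nonzero(m&k); print(n,xs.min(),xs.max(),ys.min(),ys.max())
E
```

```text
1.0 (np.float64(287.37866029080203), np.float64(250.930732682849)) (np.float64(367.7869671718377), np.float64(230.18492142244003))
1.2 (np.float64(286.7650004467424), np.float64(254.4124363221975)) (np.float64(364.43300515825246), np.float64(231.81531980552072))
1.48 (np.float64(286.61329274677917), np.float64(261.1411832714089)) (np.float64(361.84198719712634), np.float64(233.25155614107538))
top 363 380 224 233
side 286 296 260 277
```

Request:
play_rows --rows '[{"dx":0.1,"dy":0.3,"dz":-0.1,"ax":0,"ay":0,"az":0,"hand":4},{"dx":0.1,"dy":0.3,"dz":-0.1,"ax":0,"ay":0,"az":0,"hand":4},{"dx":0.1,"dy":0.3,"dz":-0.1,"ax":0,"ay":0,"az":0,"hand":4},{"dx":0.1,"dy":0.3,"dz":-0.1,"ax":0,"ay":0,"az":0,"hand":4},{"dx":0.1,"dy":0.3,"dz":-0.1,"ax":0,"ay":0,"az":0,"hand":4}]'

```text
t: 10.35
ee_pos: [0.4821, 0.086, 0.1881]
eef_rot: [0.062, 0.983, -0.011, 0.172]
contact_force: [0.3, -0.1, -0.6]
grip_width: 0.0449
```

```bash
python3 - <<'E'
from h import *
P=VP-RC@np.array([-.033,-.0012,-.0035])
go(P,RC);print(bot.observe()["qd"])
E
```

```text
t 10.35 pos [0.4821 0.086  0.1881] d [ 0.01 -0.1   0.  ] a [-0.007 -0.026 -0.024] F [ 0.3 -0.1 -0.6] w 0.0449
[-0.0014  0.0021  0.0004  0.001  -0.0004  0.0008]
```

```bash
python3 - <<'E'
from h import *
im=bot.read_camera("side")[...,::-1].copy();cv2.imwrite("pics/r.png",im)
s0=cv2.imread("pics/side0.png")
d=cv2.absdiff(im,s0).max(2); g=np.clip(im.astype(float)*3,0,255).astype(np.uint8); g[d<10]=(g[d<10]//3+90)
u,v=proj("side",VP);k=8
c=cv2.resize(g[140:205,285:365],None,fx=k,fy=k,interpolation=2)
s=bot.observe();R0=R.from_quat(s["eef_rot"]).as_matrix();C=s["ee_pos"]+R0@np.array([0,-.0012,-.0035])
for a in(-.033,.033):
  for b in(-.014,.014):
    u,v=proj("side",C+R0@np.array([a,-.023,b]));cv2.circle(c,(int((u+.5-285)*k),int((v+.5-140)*k)),3,(0,0,255),-1)
cv2.imwrite("pics/r1.png",c)
E
```

```text
(no output)
```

View pics/r1.png

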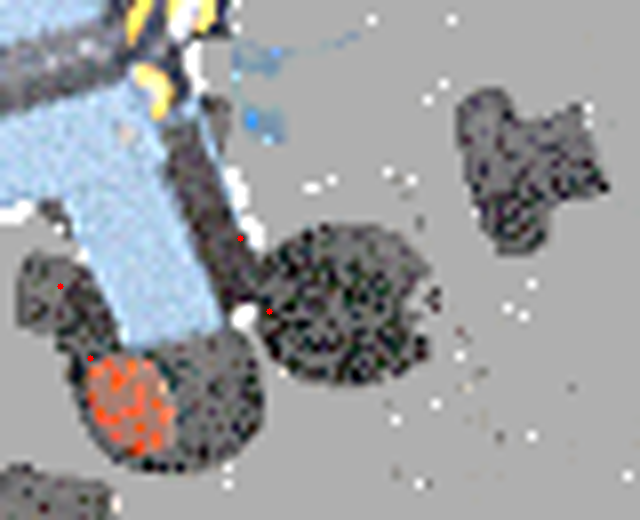

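```bash
python3 -c "
from h import *
s=bot.observe();print(s['t'],s['grip_width'],s['ee_pos'],s['qd']);print(bot.job_done())"
```

```text
10.4 0.04582514204968878 [0.4821 0.086  0.1881] [-0.0004  0.0009  0.0011 -0.0005 -0.0002  0.0011]
the job is handed in; nothing more can be done
None
```

I opened the clamp, lifted the black clip out of its pins, and was holding it still in front of the inspection camera when I handed the job in at t ≈ 10.4 s. The hand-in gives no verdict.

**Clamp:** I pushed the handle back with closed fingers until it met the end stop, at about 20 N. After the clip was out, the grip's end matched the predicted 1.48 rad position in both views to within about 1–2 px, so the clamp is fully open.

**Clip:** The gripper closed on it at 45 mm, against the given 46 mm width, with a 15 N squeeze. The picture after the lift showed it square between the fingers and clear of the pins.

**Final pose:** The tool was within about 1 mm and 0.3° of the pose I worked out, and the joints were practically still. Contact force stayed below about 1 N while moving in to the view point, so nothing touched the camera. None of the moves went near the spare clip, gauge block or hex key, but I did not check them again at the end.

**Where the checks were weaker:**
- **Camera direction:** estimates of its heading ranged from -5° to -9.5°. I used -7°, which could put the mouth off by up to about 3 mm.
- **Sideways position:** the last top view put the mouth about 6 mm off towards -y. I then moved it 3 mm the other way and did not take another top view.
- **Side view:** the clip was hidden by a finger and the dark headphones behind it. Its final tilt therefore rests on the tool pose and the earlier pictures.

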